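# Clamp the block carrier in the slide fixture with its draw latch

### The arm

A 6-joint arm with a two-finger parallel gripper is mounted at the origin on a cart in front of the work surface, level with it; the furniture and walls round the work are solid. World frame = base frame: x ahead of the robot, y to its left, z up, the work surface at z = 0. Lengths are in m, angles in rad, forces in N, time in s.
With the tool pointing down it reaches from about 0.375 to 0.9 m from the base axis. Payload 3.1 kg.
Tool frame: the origin (TCP) lies midway between the tips of the shut fingers; the grasp point (between the pads) lies bot.grip_depth behind it (bot.grip_depth is the distance from the TCP to the grasp point, in m); z points along the fingers, y is the direction in which the jaws open and shut (so a half turn about z gives the same grasp; the last joint's range is limited). The gripper opens to 85 mm and grips with 20 to 120 N. Pads are 22 mm wide; open, the fingers measure 114 mm over their backs; the gripper's body (76 mm by 85 mm) begins 54 mm behind the grasp point. The pads swing forward as they close: fully open they stand 13 mm farther back than shut.
Start: joints at [-1.456, 0.527, 1.433, -0, 1.181, -0.178], TCP at [0.18, -0.598, 0.231] pointing down, gripper open.
Joint ranges: [-3.08, 3.08], [-0.75, 2.2], [0.22, 2.44], [-1.43, 4.57], [0, 2.65], [-2.85, 2.85]. Speed limits (rad/s): [2.79, 2.79, 3.14, 3.14, 3.14, 3.14].

### API

Orientations are given as a unit quaternion [w, x, y, z].
In Python, from cell import bot, cams, nets gives the robot as it stands. Calls block until the motion is done:
- bot.movep(position, orientation): joint-space move of the TCP to a pose.
- bot.move_linear(position, rate=0.15, rot=None, guard=None): straight line of the TCP; rot=None keeps the orientation; rate is the mean speed in m/s. With guard (N) it stops when the force on the tool has changed by that much, and returns True; else False.
- bot.goto_joints(angles): joint-space move.
- bot.command_gripper(opening, effort=None): finger opening in m; effort is the grip in N (None keeps the last); returns when the fingers have stopped.
- bot.wait(seconds).
- bot.solve_ik(position, orientation): joint angles nearest the present ones, or None.
- bot.state(): the state.
- cams.grab_frame(name): name is "scene" or "top"; returns a dict with "color" (400x640x3 uint8, red, green, blue), "mtx" (3x3 intrinsics, pixels), "k1" (the pictures are not rectified: a ray, as slopes to the right and down, at radius r is drawn at 1 + k1 r^2 times it, then the intrinsics apply), "T" (4x4, takes a point from camera to world coordinates). Camera axes: x right, y down, z forward; pixel columns grow to the right and rows downward; lengths in m; the calibration is good to about 2 mm. A picture is of the moment at which its call begins. There is no depth.
A pose or a line that the arm cannot do raises bot.Unreachable and nothing moves.
- bot.close_job(): hands the job in, once; it reports no verdict.
Trained networks look in a picture, given as the dict that the camera call returned (one of the last four; its "shot" number tells which), for a name from the list of things; names that differ only in an ending like _2 or _b are one class to them, and where a whole thing is asked for, a point or a joint stands for the part that bears it (a point fixed in the world has none). Each returns a list of dicts, best first, with "confidence" (0 to 1); they miss things now and then, are a little off and sometimes report something else, mostly with a low value. They report only what shows in the picture. A call takes as long as a camera call.
- nets.find_in(picture, query): "centre" ([x, y, z] in m, in world coordinates, good to about 4 mm: the middle of the surface that is visible of it).
- nets.place_of(picture, query): "centre" ([x, y, z] in m, in world coordinates, good to about 4 mm: a listed point, or the origin of a listed thing).
The state is a dict: "t": time; "joints": joint angles; "joint_velocities": joint speeds; "joint_torque": joint torques, N m; "eef_pos": TCP position; "ee_rot": TCP orientation; "wrist_force": force on the tool from outside, world axes, zero at the start; "torque": the same for the moment, N m; "width": finger opening in m.
Only numpy, scipy, OpenCV 4.12 (cv2) and the standard library are available. Lean on these libraries where they do the work, as an engineer would, in place of code of your own. Each camera call takes 0.05 s, during which the arm holds its last target. There are 200 camera calls.

### The job

Clamp the loose carrier with the milled block in the slide fixture: first swing the flip stop fully down across the guide channel, then set the carrier in the channel, nose towards the latch, and slide it up against the stop. Then bring the latch's hook bar over the keeper on the nose so that it lies behind the keeper, and push the lever over past centre until it lies flat and the latch holds the carrier tight. Do not disturb the two jars, the spray can or the flange standing nearby.

Things in the scene. Friction and masses are not known exactly. Their poses are not given: they have to be found in the camera images.
- fixture: slide fixture fixed on the bench, plate 290 x 100 x 10 mm. Origin: bench level, channel centre line, plane of the stop's face. x along the channel from latch to open end, +y to the stop's hinge side, z up. Channel floor 10 mm above the bench; rails from x = 8 to 120 mm, 70 mm apart, tops 20 mm above the bench. The latch stands at -x and moves in the plane y = 0
- flip_stop (a joint): hinge of the flip stop, a steel bar 80 mm long, 14 mm wide (x = -14 to 0 mm), 16 mm thick. 0 = level across the channel (end stop; top face 32 mm above the bench), 1.57 = upright. Turns about the fixture's x. Starts about upright, stays where left; takes about 1 N at its end
- stop_hinge (a point): point on the flip stop's hinge axis, fixed, at (-7, 50, 24) mm in the fixture frame. From here the bar, when down, reaches to y = -30 mm
- stop_tip (a point): point inside the flip stop, 75 mm from its hinge axis, half-way through its thickness
- latch_lever (a joint): hinge of the latch lever. 0 = clamped: flat, pointing along -x of the fixture (end stop); grows as it swings up and over to +x (1.57 upright, 2.15 limit). Stays where left (1.5 N at its end). Closing it on a hooked carrier takes up to about 5 N at its end; it passes centre shortly before 0
- lever_pivot (a point): point on the lever's hinge axis (along the fixture's y), fixed, at (-89.5, 0, 46) mm in the fixture frame
- lever_end (a point): free end of the lever, 65 mm from its pivot, half-way through its 8 mm thickness. The lever is 16 mm wide, 24 mm over its last 26 mm
- bail_pin (a point): pin on the lever, 18 mm from the lever's pivot, on which the bail swings freely in the plane y = 0: two rods, 34 mm apart, one either side of the lever, ending in the hook bar. The bail starts thrown back to -x against a limit; tipped forward past upright it falls. Swinging it hardly moves the lever; pushing or pulling it lengthwise with some 6 N does
- hook_bar (a point): middle of the hook bar at the bail's free end: cross bar 8 mm in diameter, parallel to the fixture's y, with a 10 mm ball at each end, 50 mm over the balls; it can be pinched over the balls from above and turns in the grasp. 125 mm from bail_pin when slack
- hook_spring (a joint): extension in m of the spring in the bail: 0 = slack, about 0.003 (some 14 N) when clamped on a carrier that stands against the stop
- carrier_block (a point): centre of the milled aluminium block, 60 x 45 x 32 mm (x, y, z), on the loose dark steel carrier (0.6 kg in all); grasp it across its 45 mm. 40 mm above the carrier's underside, 95 mm behind its nose face; centre of mass some 5 mm noseward. Body 80 x 60 x 24 mm under the block; its aluminium nose, 28 mm wide, 24 high, points to -x of this frame and, once loaded, to -x of the fixture
- carrier_nose (a point): middle of the carrier's nose face (the face that meets the stop), 12 mm above its underside. Axes as carrier_block. The nose is 55 mm long
- keeper (a point): point on the rear (+x) face of the keeper, a steel hook on the carrier's nose: 18 mm behind the nose face, 36 mm above the carrier's underside, 12 mm above the nose's top. Post 14 mm wide, 8 mm thick; the lip at its top overhangs this point 5 mm to +x, from 6 to 12 mm above it. The drawn hook bar's middle lies 4 mm behind this point, under the lip. Axes as carrier_block
- jar_glass_bead: bystander: white jar with red lid, 68 mm in diameter, 109 mm high; origin at its underside
- spray_can: bystander: spray can 53 mm in diameter, 173 mm high; origin at its underside
- jar_corundum: bystander: brown jar with black lid, 58 mm in diameter, 89 mm high; origin at its underside
- flange: bystander: turned steel flange, 64 mm in diameter, 35 mm high; origin at its underside

How it is judged:
By the outcome, as a careful person would: the job done as asked, in the order asked, and still so for the second after the job is handed in, with the robot touching nothing.
It also fails if it takes over 67 s, if anything falls off the work surface, if the arm or the gripper's body presses on something with over 40 N, if the wrist force passes 120 N, or if a joint passes its speed limit or range.

## Working session

There is one attempt and no reset: what is moved stays moved. The work goes in short steps, each a Python script; the robot and the scene stay as the last script left them, time stands still between calls to the robot, and variables do not carry over. Pictures are saved under pics/ and viewed, about 8 in all and at most 12, crops included, and the job is handed in when it is done.

```bash
ls; mkdir -p pics; python3 - <<'E'
from cell import bot,cams,nets
import cv2,numpy as np
print(bot.grip_depth,bot.state()['t'])
for c in ['scene','top']:
    f=cams.grab_frame(c); cv2.imwrite(f'pics/{c}0.png',f['color'][:,:,::-1])
    print(c,f['T'].round(3).tolist(),f['mtx'].tolist(),f['k1'])
    for n in ['fixture','stop_hinge','stop_tip','lever_pivot','lever_end','bail_pin','hook_bar','carrier_block','carrier_nose','keeper','jar_glass_bead','spray_can','jar_corundum','flange']:
        r=nets.place_of(f,n); print(n,[(np.round(d['centre'],4).tolist(),round(d['confidence'],2)) for d in r[:2]])
print(bot.state()['t'])
E
```

```text
pics
0.0187 0.0
scene [[-0.924, -0.292, 0.245, 0.338], [-0.381, 0.713, -0.589, 0.645], [-0.002, -0.638, -0.77, 0.725], [0.0, 0.0, 0.0, 1.0]] [[378.5314654587453, 0.0, 327.3886249621025], [0.0, 378.5314654587453, 207.46754445250713], [0.0, 0.0, 1.0]] 0.018146785932046234
fixture [([0.6152, 0.1392, 0.0], 0.84)]
stop_hinge [([0.5644, 0.1245, 0.027], 0.82)]
stop_tip [([0.5521, 0.1201, 0.0995], 0.65)]
lever_pivot [([0.6314, 0.0511, 0.0495], 0.64)]
lever_end [([0.6279, 0.0634, 0.1066], 0.56)]
bail_pin [([0.6319, 0.053, 0.0626], 0.89)]
hook_bar []
carrier_block [([0.3925, 0.2663, 0.0447], 0.81)]
carrier_nose [([0.4519, 0.1831, 0.011], 0.81), ([0.456, 0.0854, 0.0009], 0.54)]
keeper [([0.4363, 0.2094, 0.0405], 0.92), ([0.4489, 0.1911, 0.0129], 0.65)]
jar_glass_bead [([0.7511, 0.0924, 0.0014], 0.67)]
spray_can [([0.7252, 0.21, 0.0001], 0.9), ([0.6145, 0.1386, -0.0003], 0.51)]
jar_corundum [([0.3901, -0.0245, -0.0039], 0.59)]
flange [([0.4552, 0.0856, 0.0009], 0.6), ([0.39, -0.0251, -0.0009], 0.49)]
top [[0.027, -0.997, 0.073, 0.502], [-1.0, -0.027, 0.005, 0.157], [-0.003, -0.073, -0.997, 1.086
[... 327 characters left out ...]
pivot [([0.6283, 0.0516, 0.0467], 0.93), ([0.7279, 0.2065, 0.0002], 0.48)]
lever_end [([0.6266, 0.0666, 0.1059], 0.62), ([0.6329, 0.0484, 0.0636], 0.38)]
bail_pin [([0.7295, 0.2063, 0.0022], 0.69), ([0.6318, 0.0504, 0.0638], 0.6)]
hook_bar [([0.6302, 0.0248, 0.1844], 0.55)]
carrier_block [([0.3945, 0.2698, 0.041], 0.98)]
carrier_nose [([0.4497, 0.1909, 0.0118], 0.77), ([0.44, 0.2057, 0.0378], 0.23)]
keeper [([0.4342, 0.2034, 0.0378], 0.65)]
jar_glass_bead [([0.7525, 0.0954, 0.0033], 0.63)]
spray_can [([0.7271, 0.206, 0.002], 0.83), ([0.6315, 0.0513, 0.0631], 0.44)]
jar_corundum [([0.3835, -0.0224, 0.0017], 0.96)]
flange [([0.4529, 0.0853, -0.0011], 0.78), ([0.752, 0.0951, 0.0013], 0.27)]
1.5
```

View pictures.

View pics/scene0.png

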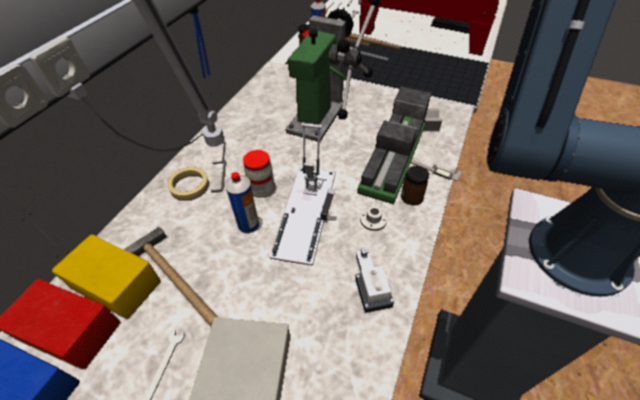

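View pics/top0.png

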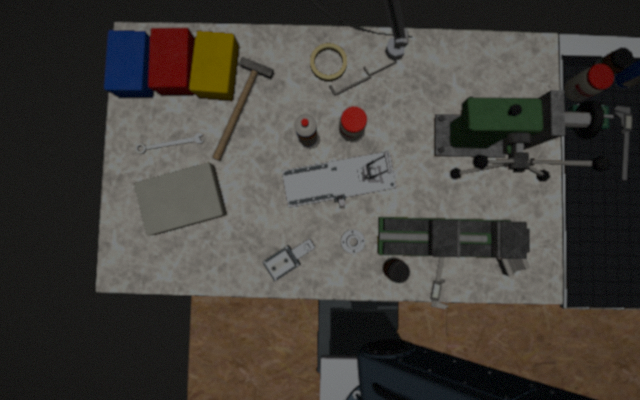

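```bash
cat > h.py <<'E'
import numpy as np, cv2
from scipy.optimize import least_squares
from scipy.spatial.transform import Rotation as R
def proj(f,P):
    P=np.atleast_2d(P); c=(P-f['T'][:3,3])@f['T'][:3,:3]
    return cv2.projectPoints(c,np.zeros(3),np.zeros(3),f['mtx'],np.array([f['k1'],0,0,0.]))[0][:,0]
def unproj(f,px,z):
    u=cv2.undistortPoints(np.float64(px).reshape(-1,1,2),f['mtx'],np.array([f['k1'],0,0,0.]))[:,0]
    d=np.c_[u,np.ones(len(u))]@f['T'][:3,:3].T; o=f['T'][:3,3]
    return o+d*((z-o[2])/d[:,2])[:,None]
def fit2(L,W):
    L=np.array(L)[:,:2];W=np.array(W)[:,:2]
    g=lambda p:(L@np.array([[np.cos(p[2]),np.sin(p[2])],[-np.sin(p[2]),np.cos(p[2])]])+p[:2]-W).ravel()
    r=least_squares(g,[*W.mean(0),1.8]); return r.x,g(r.x).reshape(-1,2)
E
python3 - <<'E'
from cell import cams
from h import *
L=[[0,0],[-.007,.050],[-.0895,0]]
W=[[.6131,.1415],[.5635,.1212],[.6299,.0514]]
p,r=fit2(L,W);print('fit',p.round(4),np.rad2deg(p[2]),r.round(4).tolist())
f=cams.grab_frame('top');im=f['color'];g=im.min(2).astype(np.uint8)
for th in (110,130,150,170):
    m=np.zeros_like(g);m[140:215,270:410]=((g>th)[140:215,270:410])*255
    m=cv2.morphologyEx(m,cv2.MORPH_OPEN,np.ones((3,3)))
    c=max(cv2.findContours(m,0,2)[0],key=cv2.contourArea)
    w=unproj(f,c[:,0].astype(float),.010)[:,:2]
    (cx,cy),(a,b),an=cv2.minAreaRect((w*1000).astype(np.float32));print(th,cx,cy,a,b,an)
    m2=np.zeros_like(g)
u=cv2.resize(im[135:290,250:410],None,fx=5,fy=5,interpolation=2)[:,:,::-1].copy()
c,s=np.cos(p[2]),np.sin(p[2]);M=np.array([[c,-s],[s,c]])
def dr(pts,z,col):
    q=np.c_[np.array(pts)@M.T+p[:2],np.full(len(pts),z)]
    x=(proj(f,q)-[250,135]+.5)*5; cv2.polylines(u,[x.astype(int)],True,col,1)
dr([[.008,.035],[.12,.035],[.12,-.035],[.008,-.035]],.02,(0,0,255))
dr([[.008,.05],[.12,.05],[.12,-.05],[.008,-.05]],.01,(0,255,0))
cv2.imwrite('pics/c1.png',cv2.resize(u,(620,600)) if 0 else u[:600])
cv2.imwrite('pics/c1.png',u[:,:800] if u.shape[0]<=600 else cv2.resize(u,None,fx=.75,fy=.75))
E
```

```text
fit [0.6119 0.1396 1.7782] 101.88432762075298 [[-0.0012, -0.0019], [0.0009, 0.0013], [0.0004, 0.0006]]
110 620.8968505859375 106.43264770507812 195.73976135253906 332.4483337402344 1.4961603879928589Traceback (most recent call last):
  File "<stdin>", line 10, in <module>
ValueError: max() iterable argument is empty
```

```bash
python3 - <<'E'
from cell import cams
from h import *
p=np.array([.6119,.1396,1.7782])
f=cams.grab_frame('top');im=f['color']
np.save('top0.npy',im)
u=cv2.resize(im[135:285,260:410],None,fx=4,fy=4,interpolation=2)[:,:,::-1]
u=cv2.convertScaleAbs(u,alpha=1.5)
c,s=np.cos(p[2]),np.sin(p[2]);M=np.array([[c,-s],[s,c]])
def dr(pts,z,col):
    q=np.c_[np.array(pts)@M.T+p[:2],np.full(len(pts),z)]
    x=(proj(f,q)-[260,135]+.5)*4; cv2.polylines(u,[x.astype(int)],True,col,1)
dr([[.008,.035],[.12,.035],[.12,-.035],[.008,-.035]],.02,(0,0,255))
dr([[-.14,.05],[.14,.05],[.14,-.05],[-.14,-.05]],.01,(0,255,0))
cv2.imwrite('pics/c1.png',u)
E
```

```text
(no output)
```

View pics/c1.png

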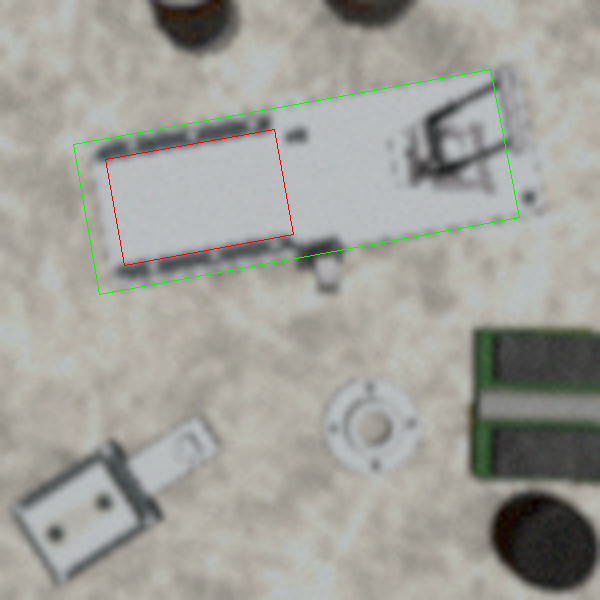

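```bash
cat >> h.py <<'E'
from cell import bot,cams,nets
P=np.array([.6114,.142,1.776])
def F(x,y,z):
    c,s=np.cos(P[2]),np.sin(P[2]); return np.array([P[0]+c*x-s*y,P[1]+s*x+c*y,z])
def rot(phi):  # tool down, jaws along phi
    y=np.array([np.cos(phi),np.sin(phi),0]);z=np.array([0,0,-1.]);
    q=R.from_matrix(np.c_[np.cross(y,z),y,z]).as_quat(); return q[[3,0,1,2]]
def best(pos,phi):
    j0=np.array(bot.state()['joints']);o=[]
    for k in (0,np.pi):
        j=bot.solve_ik(pos,rot(phi+k))
        if j is not None:o.append((abs(np.array(j)-j0).max(),rot(phi+k)))
    return min(o,key=lambda t:t[0])[1]
def st(s=''):
    a=bot.state();print(s,round(a['t'],2),np.round(a['eef_pos'],4),np.round(a['wrist_force'],1),round(a['width'],4))
FY=P[2]-np.pi/2
E
python3 - <<'E'
from h import *
bot.command_gripper(0)
st('closed')
a=-1.28; 
q=bot.state()['ee_rot']; 
bot.movep([.42*np.cos(a),.42*np.sin(a),.3],q);st()
p=F(-.007,.12,.25); 
q=best(p,FY); print(q,bot.solve_ik(p,q))
bot.goto_joints(np.r_[.1,np.array(bot.state()['joints'])[1:]]);st()
q=best(p,FY);print(q, np.round(bot.solve_ik(p,q),2))
bot.movep(p,q);st()
bot.move_linear(F(-.007,.11,.084),rate=.25);st()
H=np.array([.05,.024])
for b in np.deg2rad([90,70,50,32,15,0]):
    c=H+.06*np.array([-np.cos(b),np.sin(b)])+.008*np.array([np.sin(b),np.cos(b)])
    bot.move_linear(F(-.007,c[0]+.0145,c[1]),rate=.12);st(round(b,2))
c=bot.move_linear(F(-.007,.0045,.027),rate=.03,guard=10);st(c)
bot.move_linear(F(-.007,.0045,.12),rate=.25)
f=cams.grab_frame('scene');print(nets.place_of(f,'stop_tip')[:1],F(-.007,-.025,.024))
cv2.imwrite('pics/s1.png',cv2.resize(f['color'][130:330,230:430,::-1],None,fx=3,fy=3))
E
```

```text
closed 2.37 [ 0.1804 -0.5984  0.2313] [-0.7 -0.3 -0.9] 0.0003
 3.23 [ 0.1205 -0.404   0.3004] [ 0.3 -0.1  0.2] 0.0002
[0.         0.63096491 0.77581137 0.        ] [-6.16026900e-04  3.45666211e-01  1.70050834e+00 -4.44089210e-16
  1.09541811e+00 -2.05819700e-01]
 5.44 [0.3941 0.1505 0.3004] [ 0.2 -0.8 -0.4] 0.0001
[0.         0.63096491 0.77581137 0.        ] [-0.    0.35  1.7  -0.    1.1  -0.21]
 5.99 [0.4954 0.1097 0.2492] [0.3 0.1 0.9] 0.0001
 6.81 [0.5056 0.1131 0.0853] [ 0.6 -0.   1.1] 0.0004
1.57 7.28 [0.5419 0.1204 0.085 ] [ 0.3 -0.2 -0.1] -0.0001
1.22 7.6 [0.5619 0.1246 0.0832] [-0.2 -0.4  0.4] 0.0002
0.87 7.92 [0.5806 0.1285 0.0748] [-0.7 -0.9 -0.1] -0.0001
0.56 8.23 [0.5946 0.1314 0.0622] [-1.3  0.1  0.1] 0.0003
0.26 8.53 [0.6037 0.1333 0.0468] [-0.2 -0.6 -0.2] 0.0002
0.0 8.82 [0.6084 0.1342 0.0322] [ 0.  -0.2 -0.2] -0.0003
True 9.03 [0.6083 0.1342 0.032 ] [-2.4 -0.5  8.3] -0.0001
[{'centre': [0.396, 0.2676, 0.044], 'confidence': 0.68}] [0.63730185 0.14024103 0.024     ]
```

View pics/s1.png

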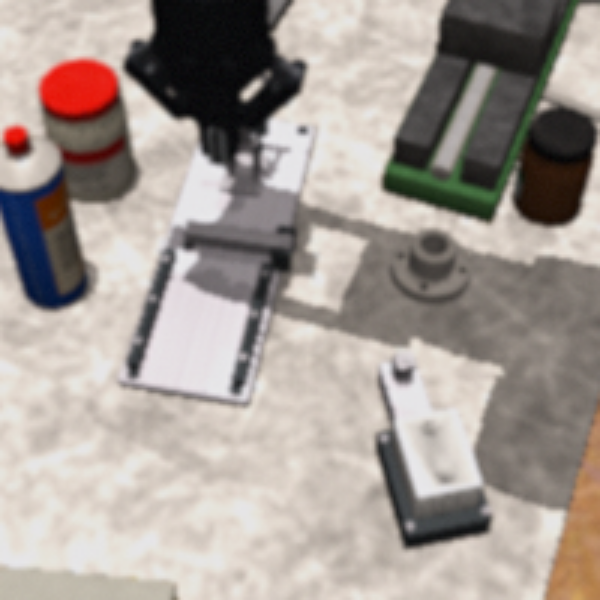

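```bash
python3 - <<'E'
from h import *
B=np.array([.394,.268,0]);ph=np.deg2rad(35)
bot.move_linear(F(-.007,.0045,.2),rate=.4)
p=B+[0,0,.14];q=best(p,ph);print(np.round(bot.solve_ik(p,q),2))
bot.movep(p,q);st()
bot.command_gripper(.085)
bot.move_linear(B+[0,0,.026],rate=.2);st()
bot.command_gripper(.03,60);st('grip')
bot.move_linear(B+[0,0,.10],rate=.2);st('lift')
p=F(.135,0,.12);q=best(p,FY);print(np.round(bot.solve_ik(p,q),2))
bot.movep(p,q);st()
bot.move_linear(F(.135,0,.045),rate=.2);st()
f=cams.grab_frame('scene')
cv2.imwrite('pics/s2.png',cv2.resize(f['color'][130:330,230:430,::-1],None,fx=3,fy=3))
f2=cams.grab_frame('top')
for n in ('carrier_nose','keeper','carrier_block'):
  for g in (f,f2): print(n,[(np.round(d['centre'],4),round(d['confidence'],2)) for d in nets.place_of(g,n)[:1]])
print(F(.04,0,.031))
E
```

```text
[ 0.36  0.48  1.89 -0.    0.78 -0.25]
 11.0 [0.3957 0.2681 0.1398] [-0.1  0.1 -1.1] -0.0001
 12.5 [0.3943 0.2682 0.0263] [-0.6 -0.2  0. ] 0.0849
grip 12.96 [0.3938 0.2679 0.0272] [-1.  -1.5  8.6] 0.0442
lift 13.47 [0.3935 0.2678 0.0998] [-0.3  0.1 -6. ] 0.0441
[ 0.27  0.69  1.47 -0.    0.98  0.06]
 14.26 [0.5816 0.2734 0.1171] [-0.8 -0.5 -6.2] 0.044
 14.78 [0.5827 0.2743 0.0447] [-0.2  0.1 -5.4] 0.0438
carrier_nose []
carrier_nose [(array([0.6046, 0.1803, 0.03  ]), 0.71)]
keeper []
keeper [(array([0.599 , 0.199 , 0.0525]), 0.71)]
carrier_block [(array([0.5838, 0.2737, 0.0601]), 0.61)]
carrier_block [(array([0.5864, 0.2779, 0.0598]), 0.6)]
[0.60324934 0.18116078 0.031     ]
```

View pics/s2.png

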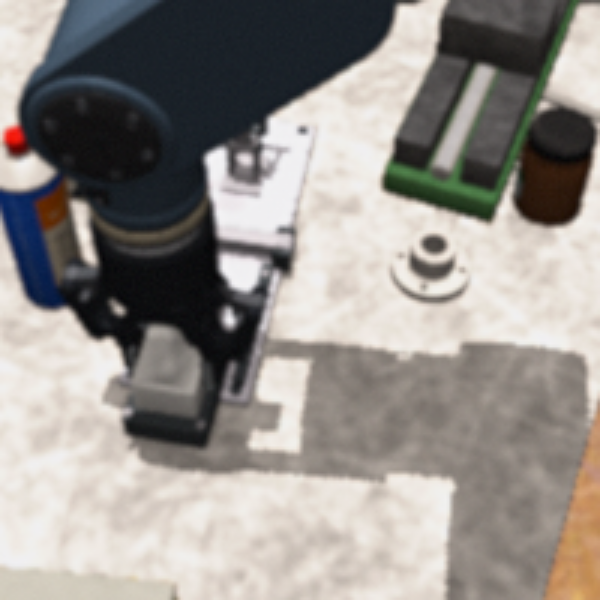

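```bash
python3 - <<'E'
from h import *
bot.move_linear(F(.135,0,.052),rate=.15)
bot.move_linear(F(.112,0,.052),rate=.1);st()
print(bot.move_linear(F(.112,0,.034),rate=.05,guard=5));st('down')
z=bot.state()['eef_pos'][2]
print(bot.move_linear(F(.082,0,z),rate=.03,guard=12));st('slid')
e=np.array(bot.state()['eef_pos'])-F(0,0,0);print('fx',e[0]*np.cos(P[2])+e[1]*np.sin(P[2]))
bot.command_gripper(.085);st('open')
bot.move_linear(np.array(bot.state()['eef_pos'])+[0,0,.12],rate=.25);st()
f2=cams.grab_frame('top')
for n in ('carrier_nose','keeper','carrier_block','hook_bar','lever_end','bail_pin'):
   print(n,[(np.round(d['centre'],4),round(d['confidence'],2)) for d in nets.place_of(f2,n)[:2]])
print(F(.0,0,.022),F(.095,0,.05),F(.018,0,.046))
E
```

```text
15.82 [0.5888 0.2504 0.0518] [-0.7 -0.2 -6.2] 0.0439
True
down 16.17 [0.589  0.2521 0.037 ] [0.1 0.4 3.5] 0.0442
True
slid 16.92 [0.5931 0.2318 0.037 ] [0.3 2.4 2.3] 0.0444
fx 0.09168569688358505
open 17.4 [0.5921 0.2314 0.0364] [-0.2 -0.1  1.4] 0.0849
 18.03 [0.5913 0.2312 0.1558] [-0.1 -0.7 -0.5] 0.0852
carrier_nose [(array([0.6171, 0.1364, 0.0247]), 0.66), (array([0.6316, 0.05  , 0.0463]), 0.57)]
keeper [(array([0.6064, 0.157 , 0.0458]), 0.58)]
carrier_block [(array([0.5953, 0.2339, 0.0517]), 0.56)]
hook_bar [(array([0.6326, 0.0241, 0.1847]), 0.42)]
lever_end [(array([0.6267, 0.0651, 0.1074]), 0.67)]
bail_pin [(array([0.6292, 0.0505, 0.0635]), 0.67), (array([0.5939, 0.2347, 0.0531]), 0.38)]
[0.6114 0.142  0.022 ] [0.59204218 0.23500685 0.05      ] [0.6077322  0.15962235 0.046     ]
```

```bash
python3 - <<'E'
from h import *
bot.move_linear(F(.09,0,.26),rate=.4)
pin=np.array([-.0863,.0637])
T=np.deg2rad(np.r_[-15,np.arange(-5,96,10),100])
def tcp(t):
    b=pin+.125*np.array([np.sin(t),np.cos(t)]);return F(b[0],.001,b[1]-.014)
s=tcp(T[0])
p=s+[0,0,.08];q=best(p,FY);bot.movep(p,q);st()
bot.move_linear(s,rate=.2);st()
bot.command_gripper(.04,20);st('pinch')
if bot.state()['width']>.045:
    for t in T[1:]:
        bot.move_linear(tcp(t),rate=.13);st(round(np.rad2deg(t)))
f=cams.grab_frame('scene')
cv2.imwrite('pics/s3.png',cv2.resize(f['color'][130:280,250:400,::-1],None,fx=4,fy=4))
f2=cams.grab_frame('top')
for n in ('hook_bar','lever_end','bail_pin'):
  for g in (f,f2):print(n,[(np.round(d['centre'],4),round(d['confidence'],2)) for d in nets.place_of(g,n)[:2]])
E
```

```text
19.64 [0.6338 0.0267 0.2493] [0.1 1.  0.3] 0.0852
 20.19 [0.6349 0.027  0.1708] [0.5 0.3 0.4] 0.0851
pinch 20.64 [0.6358 0.0253 0.1722] [ 0.5 -0.2  5.4] 0.0477
-5 20.96 [0.6312 0.0467 0.1754] [-0.6 -0.8  6.3] 0.0472
5 21.27 [0.6263 0.0682 0.1744] [2.5 0.3 3.7] 0.0475
15 21.59 [0.6215 0.0892 0.1699] [ 2.9 -0.1 -0. ] 0.0475
25 21.91 [0.617  0.109  0.1623] [ 1.8 -0.6 -1.7] 0.0476
35 22.23 [0.6131 0.1275 0.1515] [ 2.7 -1.6 -3. ] 0.0474
45 22.54 [0.6096 0.1441 0.1375] [ 2.6 -2.  -1.8] 0.0468
55 22.86 [0.6072 0.1578 0.1213] [ 2.3 -1.1 -0.6] 0.0475
65 23.18 [0.6049 0.1683 0.1025] [0.8 0.2 0.4] 0.0477
75 23.49 [0.6033 0.1758 0.0821] [1.1 0.9 2. ] 0.0473
85 23.81 [0.6024 0.1797 0.0605] [0.5 4.1 0.3] 0.0476
95 24.12 [0.6024 0.1795 0.0386] [ 0.4  3.9 -1.6] 0.0473
100 24.38 [0.6032 0.1781 0.0282] [ 1.   4.7 -0.9] 0.0476
hook_bar [(array([0.6059, 0.1692, 0.0459]), 0.54)]
hook_bar []
lever_end [(array([0.6289, 0.065 , 0.1078]), 0.48)]
lever_end [(array([0.6257, 0.0653, 0.1066]), 0.65)]
bail_pin [(array([0.63  , 0.0539, 0.0628]), 0.47)]
bail_pin [(array([0.6331, 0.05  , 0.0606]), 0.56), (array([0.7546, 0.0957, 0.0031]), 0.31)]
```

View pics/s3.png

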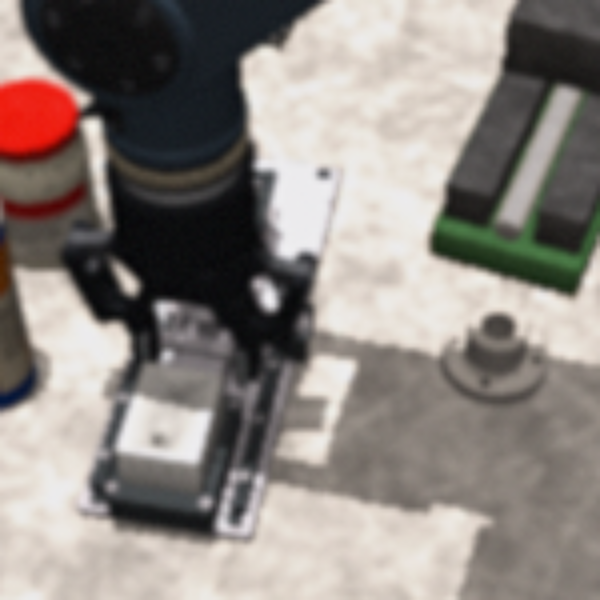

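```bash
python3 - <<'E'
from h import *
bot.command_gripper(.07);st('open')
bot.move_linear(np.array(bot.state()['eef_pos'])+[0,0,.15],rate=.25)
bot.command_gripper(0);
p=F(-.02,0,.25);bot.movep(p,best(p,FY));st()
f=cams.grab_frame('scene');f2=cams.grab_frame('top')
cv2.imwrite('pics/s4.png',np.vstack([cv2.resize(g,None,fx=4,fy=4)[:300] for g in (f['color'][185:260,260:410,::-1],f2['color'][140:215,260:410,::-1])]))
for n in ('hook_bar','keeper','lever_end'):
  for g in (f,f2):print(n,[(np.round(d['centre'],4),round(d['confidence'],2)) for d in nets.place_of(g,n)[:2]])
E
```

```text
open 25.12 [0.6027 0.1772 0.0281] [ 0.7 -0.3  0.1] 0.0699
 27.0 [0.6159 0.1219 0.2511] [-0.5 -0.1 -0.9] -0.0001
hook_bar [(array([0.6044, 0.1677, 0.0434]), 0.67), (array([0.6138, 0.137 , 0.0017]), 0.4)]
hook_bar []
keeper [(array([0.6047, 0.1569, 0.052 ]), 0.93)]
keeper [(array([0.6063, 0.1579, 0.0446]), 0.56), (array([0.6312, 0.0502, 0.0652]), 0.56)]
lever_end [(array([0.6268, 0.0651, 0.11  ]), 0.64)]
lever_end [(array([0.6266, 0.0678, 0.1034]), 0.61), (array([ 0.383 , -0.0216,  0.0007]), 0.3)]
```

View pics/s4.png

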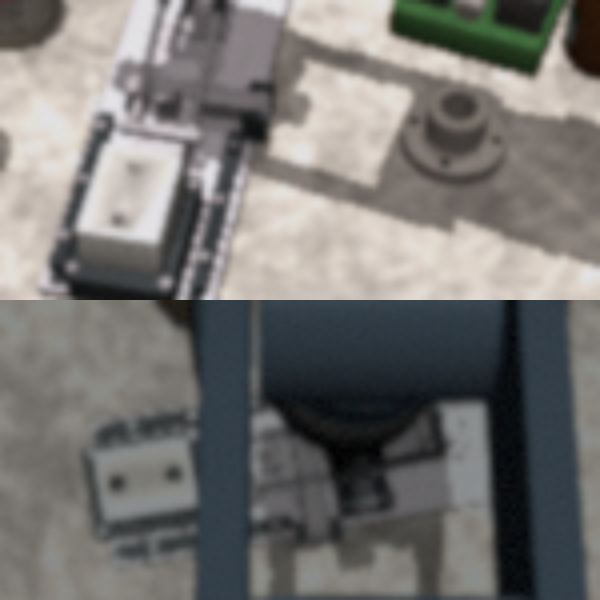

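```bash
python3 - <<'E'
from h import *
p=F(-.045,0,.16);bot.movep(p,best(p,FY))
bot.move_linear(F(-.045,0,.1),rate=.25);st()
f=cams.grab_frame('scene')
u=cv2.resize(f['color'][180:240,270:350,::-1],None,fx=9,fy=9,interpolation=2)
cv2.imwrite('pics/s5.png',cv2.convertScaleAbs(u,alpha=1.3))
c0=(270,180)
for n,q in dict(keep=F(.018,0,.058),bar36a=F(.036,.025,.039),bar36b=F(.036,-.025,.039),bar27a=F(.027,.025,.043),bar27b=F(.027,-.025,.043)).items(): print(n,((proj(f,q)[0]-c0+.5)*9).round())
E
```

```text
28.25 [0.6216 0.0985 0.1016] [0.2 0.3 0.9] -0.0001
keep [274. 256.]
bar36a [358. 371.]
bar36b [167. 343.]
bar27a [365. 334.]
bar27b [175. 306.]
```

View pics/s5.png

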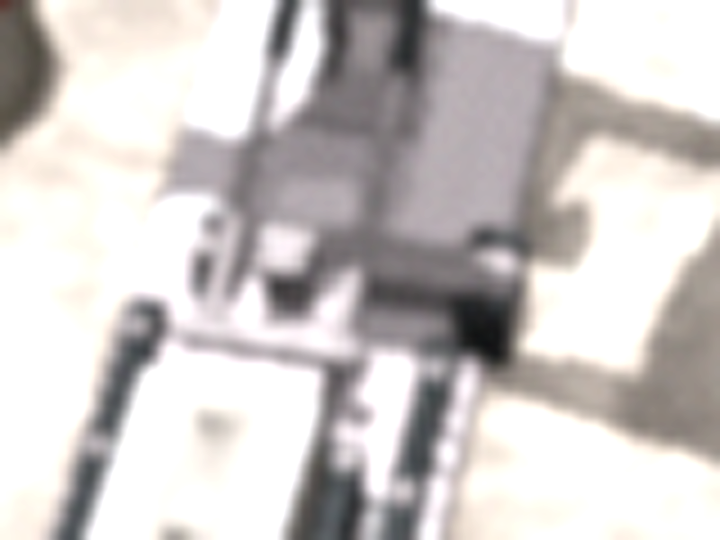

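The picture shows the keeper at about (285,245), with the hook bar lying behind it from (175,325) to (355,355), between keeper and block. Next I'll close the lever.

```bash
python3 - <<'E'
from h import *
r=.055;pv=np.array([-.0895,.046])
for a in np.deg2rad([90,75,60,45,32,20,10,3]):
    c=pv+r*np.array([-np.cos(a),np.sin(a)])+.004*np.array([np.sin(a),np.cos(a)])
    bot.move_linear(F(c[0]+.011,0,c[1]),rate=.1);st(round(np.rad2deg(a)))
c=pv+[-r+.011,0]
print(bot.move_linear(F(c[0],0,.046),rate=.03,guard=25));st('press')
f=cams.grab_frame('scene')
bot.move_linear(F(c[0],0,.16),rate=.25)
f=cams.grab_frame('scene');f2=cams.grab_frame('top')
for n in ('hook_bar','keeper','lever_end','bail_pin','carrier_nose','carrier_block'):
  for g in (f,f2):print(n,[(np.round(d['centre'],4),round(d['confidence'],2)) for d in nets.place_of(g,n)[:1]])
print(F(-.1545,0,.046),F(.022,0,.046))
u=cv2.resize(f['color'][150:240,260:380,::-1],None,fx=6,fy=6,interpolation=2)
cv2.imwrite('pics/s6.png',cv2.convertScaleAbs(u,alpha=1.2))
E
```

```text
90 28.74 [0.6271 0.0678 0.1016] [-0.1  0.   0.2] 0.0001
75 29.03 [0.6296 0.0541 0.0998] [ 0.4 -0.3 -0.1] -0.0
60 29.32 [0.6324 0.0408 0.0952] [ 0.2 -0.   0.1] 0.0002
45 29.62 [0.6347 0.029  0.0871] [ 0.3  0.3 -1.4] 0.0002
32 29.89 [0.6363 0.0211 0.078 ] [-0.2  0.  -0.2] 0.0004
20 30.16 [0.6372 0.0156 0.0679] [-0.7 -1.3 -0. ] 0.0002
10 30.41 [0.6378 0.0127 0.0587] [ 0.1 -0.6 -0.7] 0.0004
3 30.66 [0.6381 0.0116 0.0523] [ 0.4 -0.6  1.1] 0.0001
True
press 30.92 [0.6391 0.0114 0.05  ] [-1.2  0.6  7.8] -0.0001
hook_bar [(array([0.6092, 0.1586, 0.0438]), 0.72)]
hook_bar [(array([0.6025, 0.1597, 0.0373]), 0.67)]
keeper [(array([0.6061, 0.1558, 0.0473]), 0.6)]
keeper [(array([0.6074, 0.1537, 0.0433]), 0.88)]
lever_end [(array([ 0.6436, -0.013 ,  0.0456]), 0.77)]
lever_end [(array([0.6143, 0.1432, 0.0067]), 0.6)]
bail_pin [(array([0.6355, 0.0402, 0.0418]), 0.53)]
bail_pin [(array([0.6365, 0.0338, 0.042 ]), 0.52)]
carrier_nose [(array([0.6122, 0.1349, 0.0221]), 0.63)]
carrier_nose [(array([0.613 , 0.1396, 0.0208]), 0.78)]
carrier_block [(array([0.5953, 0.2302, 0.0507]), 0.65)]
carrier_block [(array([0.5973, 0.2325, 0.049 ]), 0.74)]
[ 0.64288193 -0.00925851  0.046     ] [0.60691714 0.16353843 0.046     ]
```

View pics/s6.png

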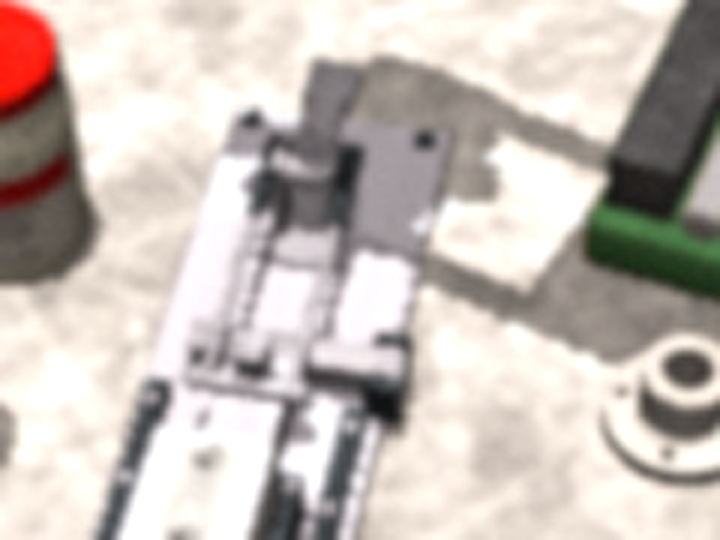

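```bash
python3 - <<'E'
from h import *
bot.move_linear(np.array(bot.state()['eef_pos'])+[0,0,.14],rate=.3)
p=np.array([.42,.0,.32]);bot.movep(p,best(p,FY));st()
fs=[cams.grab_frame(n) for n in ('scene','top')]
D={}
for n in ('hook_bar','keeper','lever_end','bail_pin','carrier_nose','carrier_block','stop_tip','lever_pivot','fixture','jar_glass_bead','spray_can','jar_corundum','flange'):
  for g in fs:
    d=nets.place_of(g,n)[:1]
    if d:
      e=np.array(d[0]['centre']);v=e-F(0,0,0);c,s=np.cos(P[2]),np.sin(P[2])
      print(n,e.round(4),'fix',(np.array([c*v[0]+s*v[1],-s*v[0]+c*v[1],e[2]])*1000).round(1),round(d[0]['confidence'],2))
ims=[]
for g,(x0,y0) in zip(fs,((270,155),(285,125))):
    u=cv2.convertScaleAbs(cv2.resize(g['color'][y0:y0+75,x0:x0+100,::-1],None,fx=8,fy=8,interpolation=2),alpha=1.2)
    if g is fs[0]: pass
    for q,col in ((F(.018,0,.058),(0,0,255)),(F(.022,.025,.046),(0,200,0)),(F(.022,-.025,.046),(0,200,0)),(F(-.1545,0,.05),(255,0,0)),(F(0,-.03,.032),(255,0,255)),(F(0,.05,.032),(255,0,255))):
        cv2.drawMarker(u,((proj(g,q)[0]-(x0,y0)+.5)*8).astype(int).tolist(),col,0,10,1)
    ims.append(u)
cv2.imwrite('pics/s7.png',ims[0]);cv2.imwrite('pics/t7.png',ims[1])
E
```

```text
33.77 [ 4.213e-01 -3.000e-04  3.198e-01] [ 0.6  0.1 -0.4] -0.0004
hook_bar [0.6042 0.1605 0.0423] fix [19.6  3.3 42.3] 0.63
hook_bar [0.6077 0.1622 0.0392] fix [20.5 -0.5 39.2] 0.52
keeper [0.6051 0.1584 0.048 ] fix [17.3  2.8 48. ] 0.72
keeper [0.6082 0.1537 0.0438] fix [12.1  0.7 43.8] 0.87
lever_end [ 0.6428 -0.0121  0.0442] fix [-157.3    0.7   44.2] 0.56
lever_end [ 0.6463 -0.0131  0.0431] fix [-159.    -2.6   43.1] 0.98
bail_pin [0.6324 0.0382 0.0372] fix [-105.9    0.6   37.2] 0.58
bail_pin [0.6382 0.0328 0.0413] fix [-112.4   -4.    41.3] 0.66
carrier_nose [0.6171 0.1353 0.0179] fix [-7.7 -4.2 17.9] 0.74
carrier_nose [0.6157 0.1372 0.0215] fix [-5.6 -3.2 21.5] 0.72
carrier_block [0.5956 0.228  0.0517] fix [87.4 -2.1 51.7] 0.94
stop_tip [0.6426 0.1365 0.0267] fix [-11.7 -29.4  26.7] 0.45
stop_tip [0.6424 0.1391 0.0258] fix [ -9.2 -29.8  25.8] 0.7
lever_pivot [0.6309 0.048  0.0484] fix [-96.    0.1  48.4] 0.67
lever_pivot [0.6336 0.0499 0.0475] fix [-94.7  -3.   47.5] 0.6
fixture [0.6135 0.1409 0.0024] fix [-1.5 -1.8  2.4] 0.84
fixture [0.614  0.1436 0.0024] fix [ 1.  -2.9  2.4] 0.9
jar_glass_bead [0.7553 0.0959 0.005 ] fix [ -74.5 -131.5    5. ] 0.88
jar_glass_bead [0.7538 0.0942 0.0008] fix [ -75.8 -129.7    0.8] 0.71
spray_can [ 7.312e-01  2.079e-01 -5.000e-04] fix [  40.1 -130.7   -0.5] 0.63
spray_can [0.7301 0.207  0.0021] fix [  39.4 -129.5    2.1] 0.97
jar_corundum [ 0.3875 -0.0262 -0.0046] fix [-119.   253.5   -4.6] 0.96
jar_corundum [ 0.3853 -0.021   0.0007] fix [-113.5  254.6    0.7] 0.78
flange [ 0.4552  0.0835 -0.0016] fix [-25.4 164.8  -1.6] 0.88
flange [0.4553 0.0865 0.0014] fix [-22.5 164.1   1.4] 0.73
```

View pics/s7.png

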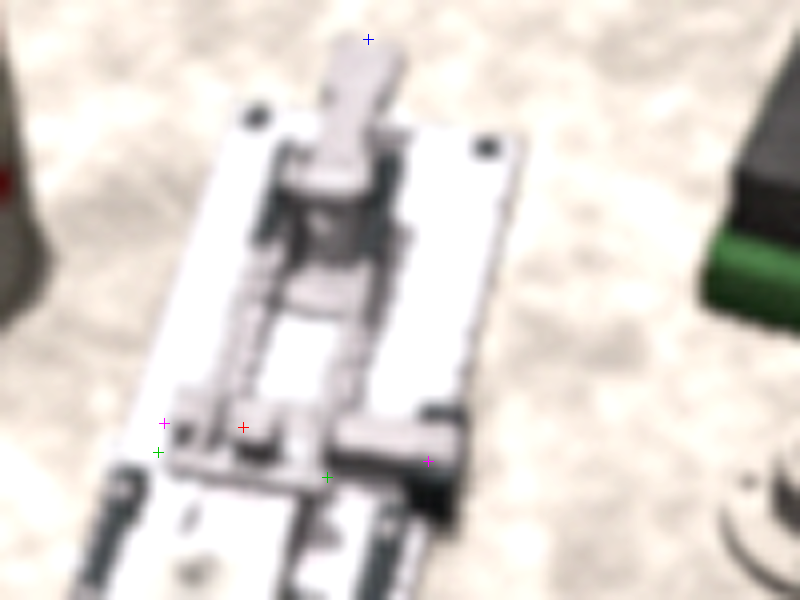

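View pics/t7.png

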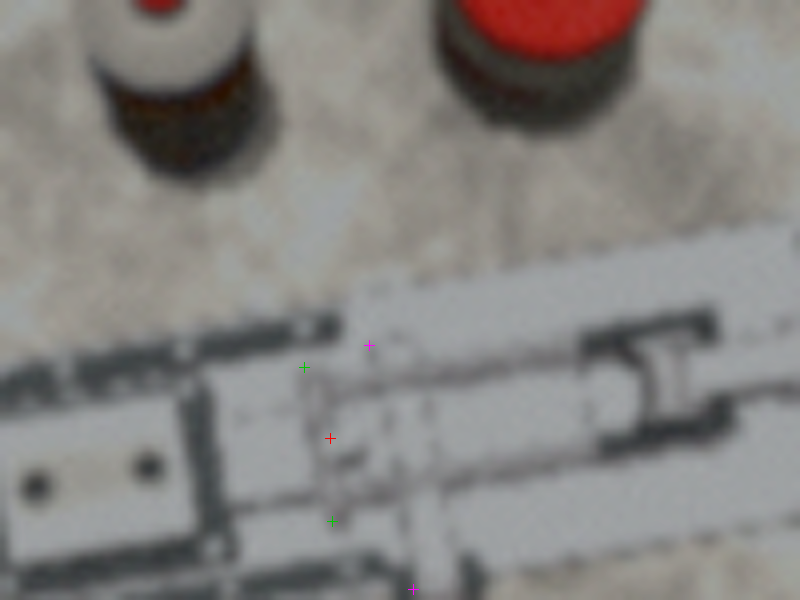

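```bash
python3 - <<'E'
from h import *
a=np.load('top0.npy');b=cams.grab_frame('top')['color']
for n,(x0,y0,w,h) in dict(can=(285,105,40,45),jar=(332,98,42,45),brown=(378,252,36,32),flange=(335,225,35,35)).items():
    A,B=[np.float32(i[y0:y0+h,x0:x0+w].mean(2)) for i in (a,b)]
    print(n,np.round(cv2.phaseCorrelate(A,B,cv2.createHanningWindow((w,h),cv2.CV_32F)),2) if 0 else cv2.phaseCorrelate(A,B,cv2.createHanningWindow((w,h),cv2.CV_32F)))
st();bot.close_job()
E
```

```text
can ((0.3380344188739137, 0.5822485344492883), 0.843925478723314)
jar ((0.49995817989920965, 0.4013059180200145), 1.064939665617766)
brown ((-0.0811136957508225, -0.018188360233288847), 0.9521296305788888)
flange ((-0.18453235283059044, -0.03953540582056192), 0.8930602861039433)
 35.22 [0.42 0.   0.32] [ 0.4 -0.4  0. ] 0.0004
the job is handed in; nothing more can be done
```

I swung the flip stop down, slid the carrier nose-first against it, laid the hook bar behind the keeper and pushed the lever over to flat. I handed the job in at 35 s with the arm clear of everything; no verdict is reported.

**Checks that passed**
- **Flip stop:** the fingers met its top face at 32 mm, as they should when it is fully down. Both cameras still place it level.
- **Carrier:** the slide stopped on the 12 N guard about 3 mm from the position I expected, so it sits against the stop.
- **Hook bar:** it shows behind the keeper in both cameras, about 2–8 mm behind the keeper point, where 4 mm is expected.
- **Lever:** it is flat, with its end at about 44 mm against 46 mm expected, and stayed flat after release.

**Checks that are weaker**
- **Clamp tension:** I did not test the hold by tugging on the carrier. The force readings while closing were only about 1–2 N, sampled between steps. I infer tension from geometry: the bail must stretch beyond its 125 mm slack length to reach the keeper.
- **Network positions:** in the last pictures several fixture and carrier points came out 5–8 mm towards −x of where I expected. I read most of that as an error in my fixture origin.
- **Bystanders:** the brown jar and flange match the first image. The spray can and white jar show about half a pixel of apparent shift (around 1 mm). I put this down to lighting and noise, since I planned no move that would touch them, but I did not confirm it.

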